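Lay out the typing bench

TASK

Lay out the typing bench: stand the slim dropper bottle with the pointed bulb on the white spot between the tip box and the round tub, the bottle with the broad flat cap on the white spot in front of the tub (on the robot's side of it), and lay the timer, display up, on the white spot at the far side of the tip box, the side away from the tub; put the tape roll flat on top of the tip box, in the middle of its lid. Centre each thing on its spot (something else may be lying there at the start) and let go of it; the spot beyond the tub stays empty.

Things in the scene. Friction and masses are not known exactly. Their poses are not given: they have to be found in the camera images.
- dropper: Slim upright dropper bottle with a tapered dropper bulb on top, 25 mm in diameter, 99 mm tall, about 18 g. Straight round body 24 mm in diameter up to z = 67 mm, collar 24 mm from 59 to 75 mm, bulb 15 mm in diameter above. Origin: centre of its underside; z up.
- capped: Upright bottle with a broad flat white cap, 26 mm in diameter, 78 mm tall, about 18 g; no pointed bulb. Round body 24 mm in diameter up to 59 mm, cap 26 mm in diameter above. Origin: centre of its underside; z up.
- timer: Bench timer, a flat rounded box with display and keys on its upper face, lying display up; 62 mm along its x, 68 mm along its y; the solid box is 18 mm high, keys to 21 mm, about 70 g. Origin: centre of its underside; z up.
- tape: Roll of tape lying flat, a ring 60 mm in outer diameter (hole about 25 mm), 19 mm high, about 60 g. Origin: centre of its underside; z up.
- tip_box: Pipette-tip box with closed clear lid, fixed to the bench: 82 mm along its x, 122 mm along its y, flat lid top 73 mm above the bench. Origin: centre of its underside; the middle of the lid lies straight above the origin. It stands left or right of the middle spot, the tub on the other side.
- tub: Round tub with a lid, fixed to the bench, 108 mm in diameter, 124 mm tall. Origin: centre of its underside.
- spot_mid: Thin white stick-on disc on the bench with a thin grey ring, 90 mm in diameter, flush with the bench (no step; things on it rest at bench height). It is the spot between the tip box and the tub, 135 mm from each. Origin: its centre. At the start the tape roll, the timer or the flat-capped bottle is in the way on it.
- spot_left: Same kind of white disc, the leftmost of the row (+y end): at the far side of whichever of tip box and tub stands on the left, about 130 mm from it. An acrylic pipette stand, 0.2 m high, is fixed behind it; its front edge is 75 mm or more from the disc's centre. Origin: its centre.
- spot_right: Same kind of white disc, the rightmost of the row (-y end): at the far side of whichever of tip box and tub stands on the right, about 130 mm from it. Origin: its centre.
- spot_front: Same kind of white disc, on the robot's side of the tub, about 125 mm from the tub's centre. Origin: its centre.
Things that resemble listed ones, but are neither listed nor needed, are in the scene too. What is shaped like the capped but turquoise is not meant.

How it is judged:
By the outcome, as a careful person would: the job done as asked, in the order asked, and still so for the second after the job is handed in, with the robot touching nothing.
It also fails if it takes over 118 s, if anything falls off the work surface, if the arm or the gripper's body presses on something with over 40 N, if the wrist force passes 120 N, or if a joint passes its speed limit or range.

ROBOT

A 6-joint arm with a two-finger parallel gripper is mounted at the origin on a cart in front of the work surface, level with it; the furniture and walls round the work are solid. World frame = base frame: x ahead of the robot, y to its left, z up, the work surface at z = 0. Lengths are in mm, angles in rad, forces in N, time in s.
With the tool pointing down it reaches from about 425 to 925 mm from the base axis. Payload 12.5 kg.
Tool frame: the origin (TCP) lies midway between the tips of the shut fingers; the grasp point (between the pads) lies 19 mm behind it; z points along the fingers, y is the line along which they close (so a half turn about z gives the same grasp; the last joint's range is limited). The gripper opens to 85 mm and grips with 20 to 120 N. Pads are 22 mm wide; open, the fingers measure 114 mm over their backs; the gripper's body (76 mm by 85 mm) begins 54 mm behind the grasp point. The pads swing forward as they close: fully open they stand 13 mm farther back than shut.
Start: joints at [1.131, 0.491, 1.559, -0, 1.092, -0.106], TCP at [204.755, 590.525, 231.327] pointing down, gripper open.
Joint ranges: [-3.1, 3.1], [-0.84, 2.19], [0.05, 2.79], [-1.13, 4.28], [0.06, 2.93], [-2.69, 2.69]. Speed limits (rad/s): [2.22, 2.22, 2.79, 3.14, 3.14, 3.14].

INTERFACE

Orientations are given as a unit quaternion [w, x, y, z].
In Python, from bench import robot gives the robot as it stands.
- The arm moves only by the tool move_arm, never from a script. Its arguments are lists of equal length, an entry for each row: "dp": the shift along the tool's x, y, z in mm, a list of three; "roll": the turn about the tool's z in degrees. In form: {"dp": [[x, y, z], ...], "roll": [roll, ...]}. A call has exactly 10 rows; each row shifts and turns the commanded pose from where the row before left it, along the tool's axes as they then stand; what a row does not reach is not made up. A row lasts 1/8 s, in which the tool goes at most 62.5 mm and 10.7 degrees, less where a joint would pass 70% of its speed; a pose out of reach is approached as far as the arm can. A call with a gripper value outside its range is refused whole. "jaw" is the closure, from 0 (fully open) to 1 (shut), set as the call begins (left out, the last holds). The fingers move at their own pace and stop on an object; "newtons" is the grip in N (left out, the last holds). Time passes only in rows, so rows that do not move let the fingers close, or fill a call up. It gives the time, the measured TCP pose, the force, the opening and the grip force at its end, in the units of the state.
- robot.observe(): the state, without advancing time (a new reading comes with each control period).
- robot.camera(name): name is "scene" or "top"; returns the picture (420x560x3 uint8, red, green, blue); there is no depth.
- robot.camera_params(name): a dict with "vfov" (degrees; the focal length in pixels is half the picture's height over the tangent of half this angle, whatever the lens; pixels are square), "cx", "cy" (the principal point, pixels), "view" (4x4, takes a point from world to camera coordinates). Camera axes: x right, y up, looking along -z (the intrinsics and any distortion apply to the point x, -y, -z); pixel columns grow to the right and rows downward; lengths in mm; the calibration is good to about 2 mm. A picture is of the moment at which its call begins. camera_params takes no time and is no camera call.
- robot.finish_job(): hands the job in; it is judged then, once.
Trained networks look in the newest picture that a camera, given by its name, has taken for a name from the list of things; names that differ only in an ending like _2 or _b are one class to them, and where a whole thing is asked for, a point or a joint stands for the part that bears it (a point fixed in the world has none). Each returns a list of dicts, best first, with "score" (0 to 1); they miss things now and then, are a little off and sometimes report something else, mostly with a low value. They report only what shows in the picture. A call takes as long as a camera call. They do not tell look-alikes from the thing itself.
- robot.boxes_of(camera, label): "position" ([x, y, z] in mm, in the coordinates of the camera as it stood for that picture, good to about 4 mm: the middle of the surface that is visible of it).
- robot.spot_point(camera, label): "position" ([x, y, z] in mm, in the coordinates of the camera as it stood for that picture, good to about 4 mm: a listed point, or the origin of a listed thing).
The state is a dict: "time_s": time; "joints": joint angles; "dq": joint speeds; "effort": joint torques, N m; "eef_pos": TCP position; "tool_rot": TCP orientation; "contact_force": force on the tool from outside, world axes, zero at the start; "wrist_torque": the same for the moment, N m; "gripper_width": finger opening in mm; "grip_force": force on a finger pad.
Only numpy, scipy, OpenCV 4.12 (cv2) and the standard library are available. Lean on these libraries where they do the work, as an engineer would, in place of code of your own. Each camera call takes 0.05 s, during which the arm holds its last target. There are 200 camera calls.

## Working session

There is one attempt and no reset: what is moved stays moved. The work goes in short steps, Python scripts to look and compute and a tool call to move; the robot and the scene stay as the last step left them, time stands still between calls to the robot, and variables do not carry over. Pictures are saved under pics/ and viewed, at most 14 in all, crops included, and the job is handed in when it is done.

Besides the shell and the picture viewer there is one more tool, called after "Call:" as name([rows], argument=value, ...), one row to a line, values as JSON. move_arm: Moves the arm, as the interface text tells. Its arguments: {"type":"object","properties":{"dp":{"type":"array","items":{"type":"array","items":{"type":"number"}}},"roll":{"type":"array","items":{"type":"number"}},"jaw":{"type":"number"},"newtons":{"type":"number"}},"required":["dp","roll"]}

```bash
mkdir -p pics; ls
cat > h.py <<'E'
import numpy as np, cv2
from bench import robot
L=["dropper","capped","timer","tape","tip_box","tub","spot_mid","spot_left","spot_right","spot_front"]
def toworld(cam,p):
    V=np.array(robot.camera_params(cam)["view"]); return (np.linalg.inv(V)@np.r_[p,1])[:3]
def pix(cam,w):
    P=robot.camera_params(cam); V=np.array(P["view"]); c=V@np.r_[w,1]; f=210/np.tan(np.radians(P["vfov"])/2)
    return np.array([P["cx"]+f*c[0]/-c[2],P["cy"]-f*c[1]/-c[2]])
def snap(cam,name):
    im=robot.camera(cam); cv2.imwrite(f"pics/{name}.png",im[:,:,::-1]); return im
E
python3 - <<'E'
from h import *
for c in("scene","top"):
    snap(c,c+"0"); print(c,{k:(v if k!="view" else np.round(v,3).tolist()) for k,v in robot.camera_params(c).items()})
    for l in L:
        for d in robot.spot_point(c,l)[:4]:
            w=toworld(c,d["position"]); print(c,l,round(d["score"],2),w.round(0),pix(c,w).round(0))
print(robot.observe())
E
```

```text
pics
scene {'vfov': 57.394143419128646, 'cx': 271.46638825064446, 'cy': 208.42915465035506, 'view': [[0.773, -0.635, -0.006, -442.92], [0.47, 0.565, 0.678, -261.006], [-0.427, -0.527, 0.735, -841.39], [0.0, 0.0, 0.0, 1.0]]}
scene dropper 0.86 [ 416. -369.    2.] [324. 336.]
scene capped 0.62 [586. -88.   0.] [296. 222.]
scene capped 0.61 [673. -71.   3.] [315. 202.]
scene capped 0.57 [ 669. -137.    2.] [330. 217.]
scene capped 0.54 [ 720. -170.   -1.] [351. 216.]
scene timer 0.63 [419. 257.   3.] [178. 181.]
scene tape 0.62 [442. -99.   3.] [256. 251.]
scene tip_box 0.96 [ 591. -226.   -3.] [333. 253.]
scene tub 0.88 [566.  41.   3.] [260. 198.]
scene spot_mid 0.59 [578. -85.   0.] [293. 222.]
scene spot_left 0.93 [512. 173.   1.] [219. 182.]
scene spot_left 0.4 [578. -86.  -2.] [293. 223.]
scene spot_right 0.92 [ 577. -350.    2.] [367. 288.]
scene spot_right 0.59 [416. 255.   1.] [177. 182.]
scene spot_front 0.77 [443.  34.   2.] [227. 220.]
top {'vfov': 45.72322062086559, 'cx': 277.0726624888872, 'cy': 210.96561520420332, 'view': [[0.012, -1.0, 0.002, -32.529], [0.992, 0.012, 0.1
[... 640 characters left out ...]
time_s': 1.1, 'joints': array([ 1.13143041e+00,  4.90892648e-01,  1.55888662e+00, -1.08126218e-05,
        1.09168219e+00, -1.05619322e-01]), 'dq': array([-0.00037219,  0.00097489, -0.00264215,  0.00059378, -0.00095715,
       -0.00100618]), 'effort': array([-1.72879809e-03, -6.18294024e+01, -2.61832112e+01, -1.71442812e-04,
        5.74871901e-04,  1.33875307e-05]), 'eef_pos': array([204.74427154, 590.54017222, 231.33612919]), 'tool_rot': array([2.22754298e-05, 1.66097441e-01, 9.86109343e-01, 6.18868572e-05]), 'contact_force': array([-0.06779474,  0.10644143,  0.3398571 ]), 'wrist_torque': array([ 0.02629469,  0.00981223, -0.01248186]), 'grip_force': 0.0, 'gripper_width': 85.38387649547425}
```

Run:
```python
import cv2
a=cv2.imread("pics/top0.png")[120:320,140:440]; cv2.imwrite("pics/topz.png",cv2.resize(a,(800,533),interpolation=cv2.INTER_CUBIC))
a=cv2.imread("pics/scene0.png")[100:380,130:440]; cv2.imwrite("pics/scz.png",cv2.resize(a,(660,596),interpolation=cv2.INTER_CUBIC))
```

```text
(no output)
```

View pics/topz.png

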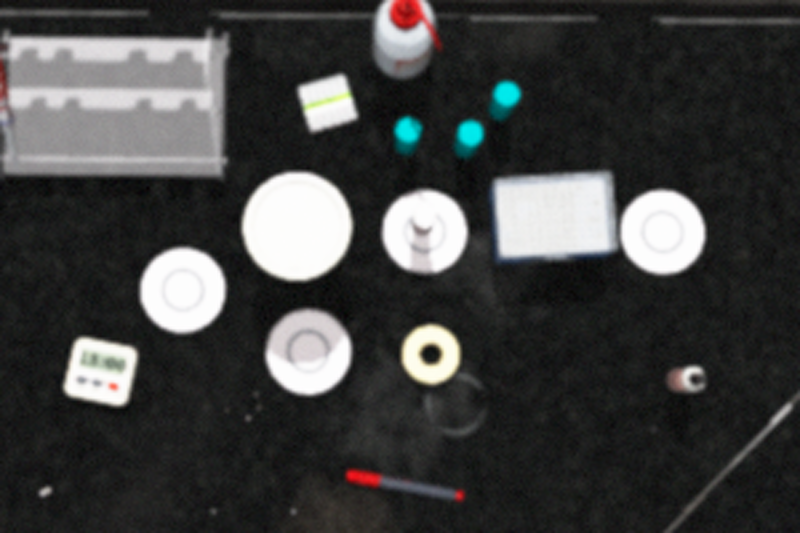

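View pics/scz.png

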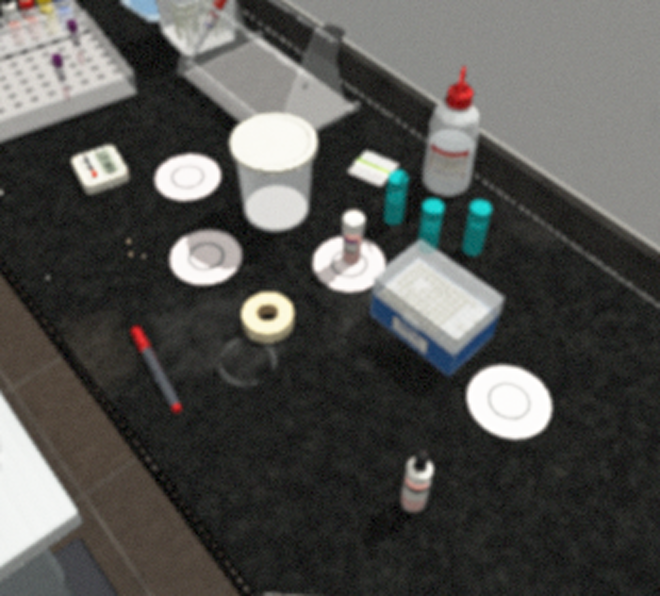

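Candidates for "capped", in scene-camera pixels: a white-capped bottle at (296,222) on the middle spot, and turquoise ones at (315,202), (330,217) and (351,216). The white flat-capped one fits. The only dropper is at (324,336). The tip box is on the right of the tub, so the timer goes to spot_right. I'll confirm with one crop and refine the positions from both views.

```bash
cat >> h.py <<'E'
from scipy.optimize import least_squares
def ray(cam,uv,z):
    P=robot.camera_params(cam); V=np.array(P["view"]); f=210/np.tan(np.radians(P["vfov"])/2)
    I=np.linalg.inv(V); d=I[:3,:3]@np.array([(uv[0]-P["cx"])/f,-(uv[1]-P["cy"])/f,-1]); o=I[:3,3]
    return o+d*(z-o[2])/d[2]
def tri(uvs): # {cam:uv}
    return least_squares(lambda w:np.concatenate([pix(c,w)-np.array(u) for c,u in uvs.items()]),[550,0,20]).x
def blob(im,uv,thr=120,r=35):
    """largest bright contour containing/near uv"""
    g=cv2.GaussianBlur(im,(3,3),0).min(2); cs,_=cv2.findContours((g>thr).astype(np.uint8),cv2.RETR_EXTERNAL,cv2.CHAIN_APPROX_NONE)
    cs=[c for c in cs if len(c)>=8]
    return max(cs,key=lambda c:cv2.pointPolygonTest(c,(float(uv[0]),float(uv[1])),True))
E
python3 - <<'E'
from h import *
g={"capped":(584,-88),"dropper":(417,-369),"timer":(420,258),"tape":(443,-98),"tip_box":(592,-223),"tub":(566,41),"spot_mid":(578,-88),"spot_left":(512,176),"spot_right":(580,-352),"spot_front":(444,34)}
ims={c:snap(c,c+"1") for c in("scene","top")}
for l in g:
    for fn in("spot_point","boxes_of"):
        r=[]
        for c in ims:
          for _ in range(3):
            for d in getattr(robot,fn)(c,l):
                w=toworld(c,d["position"])
                if np.hypot(*(w[:2]-g[l]))<40: r.append(w)
        r=np.array(r)
        if len(r):print(l,fn,len(r),r.mean(0).round(1),r.std(0).round(1))
for l,h in (("spot_left",0),("spot_right",0),("spot_front",0),("tape",19),("timer",18),("spot_mid",0),("tub",124)):
    p={}
    for c,im in ims.items():
        uv=pix(c,[*g[l],h]); k=blob(im,uv,110); 
        (x,y),s,a=cv2.fitEllipse(k); p[c]=(x,y); w=ray(c,(x,y),h)
        print(l,c,uv.round(1),(round(x,1),round(y,1)),np.round(s,1),w.round(1),end=" ")
        if l=="timer":
            q=np.array([ray(c,t,h)[:2] for t in k[:,0]],np.float32); print(cv2.minAreaRect(q),end="")
        print()
    print("   tri",tri(p).round(1))
a=ims["scene"][180:260,255:375]; b=ims["scene"][290:370,270:390]
cv2.imwrite("pics/crop.png",cv2.resize(np.hstack([a,b])[:,:,::-1],None,fx=3.3,fy=3.3,interpolation=cv2.INTER_CUBIC))
E
```

```text
capped spot_point 6 [584.5 -86.3   2.1] [1.7 1.  1.1]
capped boxes_of 3 [575.9 -95.4  51.2] [0. 0. 0.]
dropper spot_point 6 [ 415.8 -365.7    0.9] [0.7 2.4 2.4]
dropper boxes_of 6 [ 414.7 -366.2   66.7] [4.7 9.3 3.8]
timer spot_point 6 [418.6 257.3  -1.1] [1.1 2.9 0.2]
timer boxes_of 6 [418.5 253.3  18.8] [2.2 6.2 0.1]
tape spot_point 6 [442.7 -98.   -0.5] [2.1 1.3 0.6]
tape boxes_of 6 [442.2 -99.4  19.9] [2.8 1.1 1.6]
tip_box spot_point 6 [ 5.905e+02 -2.242e+02  1.000e-01] [1.9 4.9 1.6]
tip_box boxes_of 6 [ 579.8 -227.9   71.2] [8.3 8.  0.7]
tub spot_point 6 [564.3  43.6   1.8] [2.7 0.6 1.2]
tub boxes_of 6 [558.4  30.1 120. ] [11.6  9.6  1.1]
spot_mid spot_point 6 [ 5.764e+02 -8.910e+01 -5.000e-01] [0.6 2.8 0.1]
spot_mid boxes_of 6 [571.2 -93.    2.4] [1.6 0.2 1.5]
spot_left spot_point 6 [514.1 175.1   1.3] [0.2 1.6 2. ]
spot_left boxes_of 6 [513.  174.8   0.8] [2.2 3.  0.3]
spot_right spot_point 6 [ 580.4 -351.8    1.2] [2.2 0.4 2.4]
spot_right boxes_of 6 [ 579.7 -351.7    1.8] [4.2 2.  1. ]
spot_front spot_point 3 [443.   36.9   1.2] [0. 0. 0.]
spot_front boxes_of 6 [443.6  33.4  
[... 771 characters left out ...]
] (176.5, 178.4) [19.9 25.1] [415.7 252.3  18. ] ((416.48779296875, 252.77772521972656), (83.9767837524414, 65.91693115234375), 78.96742248535156)
timer top [177.5 259.2] (177.4, 258.9) [25.2 27.6] [421.  258.3  18. ] ((421.1051330566406, 258.2972412109375), (72.12915802001953, 65.77005767822266), 79.45639038085938)
   tri [420.1 260.3  10.1]
spot_mid scene [293.4 222.9] (322.0, 232.6) [39.4 98.6] [ 613.8 -161.8    0. ] 
spot_mid top [298.3 206.9] (298.9, 206.5) [30.8 32.1] [579.3 -89.8   0. ] 
   tri [ 618.9 -116.1  -55.1]
tub scene [259.3 166. ] (389.7, 100.1) [239.1 607.7] [1083.9   25.3  124. ] 
tub top [252.4 204.7] (250.9, 204.3) [40.5 40.7] [567.  45. 124.] 
   tri [671.  -68.7 307.3]
```

View pics/crop.png

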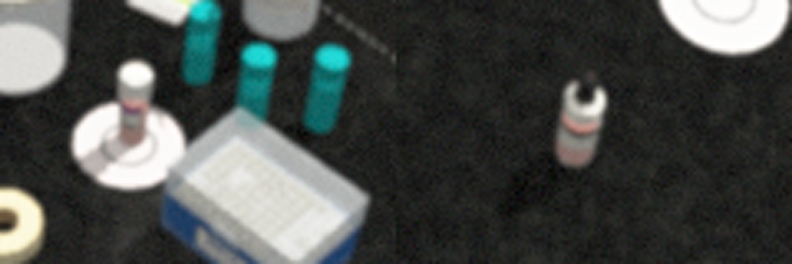

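The crop confirms it: on the left is the white flat-capped bottle (crop 135,100) beside the three turquoise decoys, and on the right the dropper with its dark bulb (crop 580,125). Now the plan helper and the first move.

```bash
cat > plan.py <<'E'
import sys
from h import *
def plan(segs,start=None):
    """segs: (x,y,z,yaw_deg of tool y, nrows); prints rows in calls of 10"""
    o=robot.observe(); p=np.array(o["eef_pos"]); w,x,y,z=o["tool_rot"]
    ty=np.array([2*(x*y-w*z),1-2*(x*x+z*z)]); yaw=np.degrees(np.arctan2(ty[1],ty[0]))
    print("t",round(o["time_s"],2),"pos",p.round(1),"yaw",round(yaw,1),"w",round(o["gripper_width"],1),"grip",round(o["grip_force"],1),"F",np.round(o["contact_force"],1))
    D=[];R=[]
    for X,Y,Z,YW,n in segs:
        p0=p.copy(); t=np.array([X,Y,Z]); dy=(YW-yaw+90)%180-90; y0=yaw; ye=yaw+dy
        for i in range(n):
            g=p0+(t-p0)*(i+1)/n; a=np.radians(yaw)
            ey=np.array([np.cos(a),np.sin(a),0]); ez=np.array([0,0,-1.]); ex=np.cross(ey,ez)
            d=np.round([ex@(g-p),ey@(g-p),ez@(g-p)]); p=p+d[0]*ex+d[1]*ey+d[2]*ez
            r=round(yaw-(y0+(ye-y0)*(i+1)/n)); yaw-=r
            D.append(d.astype(int).tolist()); R.append(r)
    for i in range(0,len(D),10): print(D[i:i+10],R[i:i+10],sep="\n")
    print("end",p.round(1),round(yaw,1))
if __name__=="__main__": plan(eval(sys.argv[1]))
E
python3 plan.py "[(584.5,-86.5,225,0,18),(584.5,-86.5,140,0,2),(584.5,-86.5,24,0,6),(584.5,-86.5,24,0,4)]"
```

```text
t 7.2 pos [204.7 590.5 231.3] yaw 70.9 w 85.2 grip 0.0 F [-0.3 -0.2  0.9]
[[-32, -29, 0], [-34, -26, 1], [-36, -24, 0], [-38, -21, 0], [-39, -19, 1], [-40, -16, 0], [-41, -13, 0], [-42, -10, 1], [-42, -8, 0], [-43, -5, 1]]
[4, 4, 4, 4, 4, 4, 4, 3, 4, 4]
[[-43, -2, 0], [-43, 2, 0], [-43, 4, 1], [-43, 7, 0], [-42, 10, 0], [-41, 13, 1], [-40, 15, 0], [-39, 19, 0], [0, 0, 43], [0, 0, 42]]
[4, 4, 4, 4, 4, 4, 4, 4, 0, 0]
[[0, 0, 19], [0, 0, 20], [0, 0, 19], [0, 0, 20], [0, 0, 19], [0, 0, 19], [0, 0, 0], [0, 0, 0], [0, 0, 0], [0, 0, 0]]
[0, 0, 0, 0, 0, 0, 0, 0, 0, 0]
end [584.8 -86.6  24.3] -0.1
```

Call:
move_arm([
  [-32,-29,0],
  [-34,-26,1],
  [-36,-24,0],
  [-38,-21,0],
  [-39,-19,1],
  [-40,-16,0],
  [-41,-13,0],
  [-42,-10,1],
  [-42,-8,0],
  [-43,-5,1],
], roll=[4,4,4,4,4,4,4,3,4,4], jaw=0, newtons=25)

```text
time_s: 8.45
eef_pos: [416.1, 212.9, 227.5]
tool_rot: [0.0, 0.487, 0.874, 0.0]
contact_force: [0.3, 0.5, -0.4]
gripper_width: 85.3
grip_force: 0.0
```

Call:
move_arm([
  [-43,-2,0],
  [-43,2,0],
  [-43,4,1],
  [-43,7,0],
  [-42,10,0],
  [-41,13,1],
  [-40,15,0],
  [-39,19,0],
  [0,0,43],
  [0,0,42],
], roll=[4,4,4,4,4,4,4,4,0,0])

```text
time_s: 9.7
eef_pos: [584.9, -87.2, 139.3]
tool_rot: [0.0, 0.708, 0.706, 0.0]
contact_force: [0.1, 0.1, -0.8]
gripper_width: 85.3
grip_force: 0.0
```

Tracking is good. Descend, then close.

Call:
move_arm([
  [0,0,19],
  [0,0,20],
  [0,0,19],
  [0,0,20],
  [0,0,19],
  [0,0,18],
  [0,0,0],
  [0,0,0],
  [0,0,0],
  [0,0,0],
], roll=[0,0,0,0,0,0,0,0,0,0])

```text
time_s: 10.95
eef_pos: [585.0, -86.6, 25.9]
tool_rot: [0.0, 0.708, 0.706, 0.0]
contact_force: [0.0, 0.1, 0.2]
gripper_width: 85.3
grip_force: 0.0
```

Call:
move_arm([
  [0,0,0],
  [0,0,0],
  [0,0,0],
  [0,0,0],
  [0,0,0],
  [0,0,0],
  [0,0,0],
  [0,0,0],
  [0,0,0],
  [0,0,0],
], roll=[0,0,0,0,0,0,0,0,0,0], jaw=1, newtons=25)

```text
time_s: 12.2
eef_pos: [584.8, -86.6, 25.3]
tool_rot: [-0.0, 0.708, 0.706, 0.0]
contact_force: [-0.2, 0.3, -0.6]
gripper_width: 24.1
grip_force: 24.4
```

```bash
python3 - <<'E'
from h import *
ims={c:snap(c,c+"2") for c in("scene","top")}
a=ims["scene"][120:270,200:400]
cv2.imwrite("pics/g1.png",cv2.resize(a[:,:,::-1],None,fx=3,fy=3,interpolation=cv2.INTER_CUBIC))
E
python3 plan.py "[(584.5,-86.5,200,0,5),(443.5,36.5,200,0,5),(443.5,36.5,60,0,4),(443.5,36.5,25,0,4),(443.5,36.5,25,0,2)]"
```

```text
t 12.3 pos [584.8 -86.6  25.3] yaw -0.1 w 24.0 grip 24.4 F [ 0.1 -1.3 -0.1]
[[0, 0, -35], [0, 0, -35], [0, 0, -35], [0, 0, -35], [0, 0, -35], [25, -28, 0], [24, -29, 0], [25, -28, 0], [24, -28, 0], [25, -29, 0]]
[0, 0, 0, 0, 0, 0, 0, 0, 0, 0]
[[0, 0, 35], [0, 0, 35], [0, 0, 35], [0, 0, 35], [0, 0, 9], [0, 0, 9], [0, 0, 8], [0, 0, 9], [0, 0, 0], [0, 0, 0]]
[0, 0, 0, 0, 0, 0, 0, 0, 0, 0]
end [443.1  36.8  25.3] -0.1
```

View pics/g1.png

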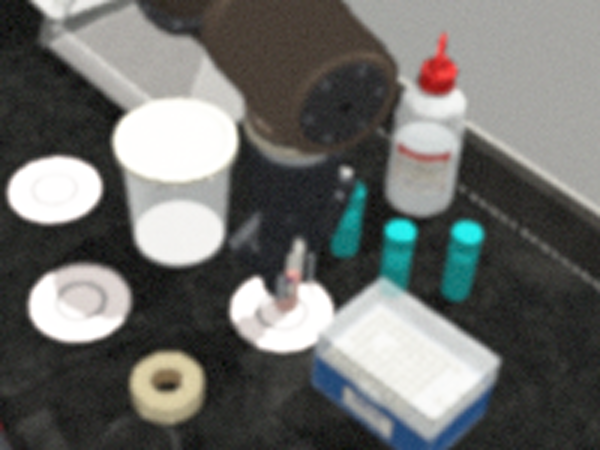

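The bottle (crop 287,285) is held between the fingers, opening 24 mm. Carry it to the front spot.

Call:
move_arm([
  [0,0,-35],
  [0,0,-35],
  [0,0,-35],
  [0,0,-35],
  [0,0,-35],
  [25,-28,0],
  [24,-29,0],
  [25,-28,0],
  [24,-28,0],
  [25,-29,0],
], roll=[0,0,0,0,0,0,0,0,0,0])

```text
time_s: 13.55
eef_pos: [442.0, 37.4, 200.4]
tool_rot: [0.0, 0.708, 0.706, 0.0]
contact_force: [0.1, 0.7, -0.6]
gripper_width: 23.7
grip_force: 24.6
```

Call:
move_arm([
  [0,0,35],
  [0,0,35],
  [0,0,35],
  [0,0,35],
  [0,0,9],
  [0,0,9],
  [0,0,8],
  [0,0,8],
  [0,0,0],
  [0,0,0],
], roll=[0,0,0,0,0,0,0,0,0,0])

```text
time_s: 14.8
eef_pos: [443.2, 36.7, 26.5]
tool_rot: [0.0, 0.708, 0.706, 0.0]
contact_force: [-0.1, 0.3, -0.1]
gripper_width: 24.3
grip_force: 24.6
```

Run:
```python
from h import *
im=snap("scene","s3")[150:300,160:320]
cv2.imwrite("pics/g2.png",cv2.resize(im[:,:,::-1],None,fx=4,fy=4,interpolation=cv2.INTER_CUBIC))
o=robot.observe(); print(o["eef_pos"],o["gripper_width"],o["contact_force"])
for l in("capped","spot_front"):
  for c in("scene","top"):
    if c=="top": robot.camera("top")
    for d in robot.spot_point(c,l):
        w=toworld(c,d["position"])
        if np.hypot(w[0]-443,w[1]-36)<50: print(l,c,w.round(1),d["score"])
```

```text
[443.20546409  36.74343339  26.54623417] 23.9375561658706 [ 0.25715254 -0.45850233  0.19219193]
capped scene [444.   35.4   5.9] 0.72
spot_front scene [442.9  37.9   0.6] 0.56
```

View pics/g2.png

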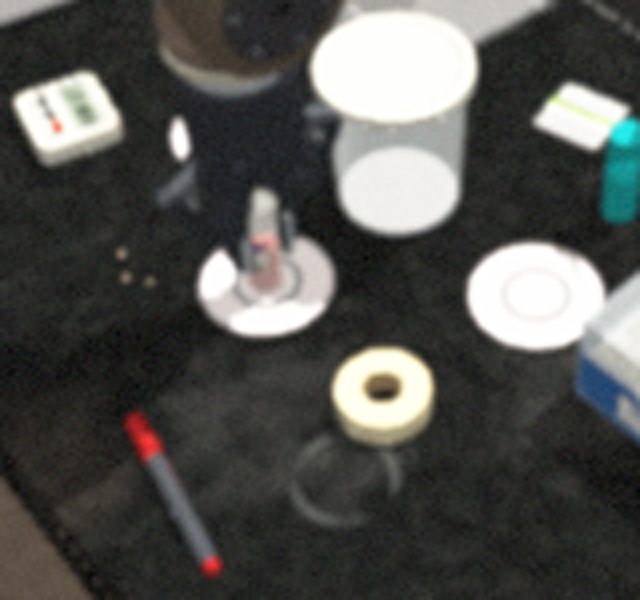

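The bottle (crop 265,270) stands over the front spot's ring. Release it and retreat; I'll also measure the uncovered middle spot.

Call:
move_arm([
  [0,0,1],
  [0,0,0],
  [0,0,0],
  [0,0,0],
  [0,0,0],
  [0,0,0],
  [0,0,-8],
  [0,0,-30],
  [0,0,-40],
  [0,0,-40],
], roll=[0,0,0,0,0,0,0,0,0,0], jaw=0)

```text
time_s: 16.4
eef_pos: [442.8, 36.7, 144.4]
tool_rot: [-0.0, 0.708, 0.706, -0.0]
contact_force: [0.2, -0.5, 0.6]
gripper_width: 85.5
grip_force: 0.0
```

```bash
python3 - <<'E'
from h import *
ims={c:snap(c,c+"4") for c in("scene","top")}
for l,g,h in(("spot_mid",(578,-89),0),("tape",(443,-97),19)):
  p={}
  for c,im in ims.items():
    k=blob(im,pix(c,[*g,h]),110); (x,y),s,a=cv2.fitEllipse(k);p[c]=(x,y); print(l,c,ray(c,(x,y),h).round(1),np.round(s,1))
  print(tri(p).round(1))
for l in("capped","spot_front","spot_mid"):
  for c in ims:
    for d in robot.spot_point(c,l):
        w=toworld(c,d["position"]); print(l,c,w.round(1),round(d["score"],2))
E
python3 plan.py "[(440,0,190,0,2),(416.5,-366,190,0,8),(416.5,-366,100,0,3),(416.5,-366,38,0,4),(416.5,-366,38,0,3)]"
```

```text
spot_mid scene [ 612.5 -172.4   -0. ] [38.2 95.1]
spot_mid top [578.9 -89.7   0. ] [31.4 32. ]
[ 623.4 -118.8  -68.8]
tape scene [438.6 -99.7  19. ] [22.2 24.6]
tape top [443.4 -96.3  19. ] [21.3 21.5]
[442.5 -96.   12.1]
capped scene [ 717.8 -167.1    2.7] 0.8
capped scene [673.5 -70.5   1.2] 0.69
capped scene [442.3  35.4   0.7] 0.62
capped scene [ 670.9 -137.     3.3] 0.46
capped top [ 676.1 -135.    -1.6] 0.61
capped top [675.4 -66.   -3.6] 0.47
capped top [ 719.6 -171.9    2.7] 0.44
spot_front scene [442.5  37.6   1.6] 0.6
spot_mid scene [ 5.772e+02 -8.870e+01 -4.000e-01] 0.76
spot_mid scene [ 577.9 -352.7    2.5] 0.34
spot_mid top [579.5 -88.1   2.6] 0.85
t 16.8 pos [442.6  36.7 142.3] yaw -0.1 w 85.6 grip 0.0 F [ 0.4 -0.5 -0. ]
[[-18, -1, -24], [-19, -2, -24], [-46, -3, 0], [-45, -3, 0], [-46, -2, 0], [-46, -3, 0], [-46, -3, 0], [-45, -3, 0], [-46, -2, 0], [-46, -3, 0]]
[0, 0, 0, 0, 0, 0, 0, 0, 0, 0]
[[0, 0, 30], [0, 0, 30], [0, 0, 30], [0, 0, 16], [0, 0, 15], [0, 0, 16], [0, 0, 15], [0, 0, 0], [0, 0, 0], [0, 0, 0]]
[0, 0, 0, 0, 0, 0, 0, 0, 0, 0]
end [ 416.7 -366.2   38.3] -0.1
```

Call:
move_arm([
  [-18,-1,-24],
  [-19,-2,-24],
  [-46,-3,0],
  [-45,-3,0],
  [-46,-2,0],
  [-46,-3,0],
  [-46,-3,0],
  [-45,-3,0],
  [-46,-2,0],
  [-46,-3,0],
], roll=[0,0,0,0,0,0,0,0,0,0])

```text
time_s: 18.05
eef_pos: [416.8, -367.7, 190.1]
tool_rot: [-0.001, 0.708, 0.706, 0.0]
contact_force: [0.3, 0.5, -0.3]
gripper_width: 85.4
grip_force: 0.0
```

Call:
move_arm([
  [0,0,30],
  [0,0,30],
  [0,0,30],
  [0,0,16],
  [0,0,15],
  [0,0,16],
  [0,0,15],
  [0,0,0],
  [0,0,0],
  [0,0,0],
], roll=[0,0,0,0,0,0,0,0,0,0])

```text
time_s: 19.3
eef_pos: [417.4, -366.4, 39.8]
tool_rot: [0.001, 0.708, 0.706, 0.0]
contact_force: [0.1, 0.3, -1.2]
gripper_width: 85.1
grip_force: 0.0
```

Call:
move_arm([
  [0,0,0],
  [0,0,0],
  [0,0,0],
  [0,0,0],
  [0,0,0],
  [0,0,0],
  [0,0,0],
  [0,0,0],
  [0,0,0],
  [0,0,0],
], roll=[0,0,0,0,0,0,0,0,0,0], jaw=1)

```text
time_s: 20.55
eef_pos: [417.2, -366.3, 39.3]
tool_rot: [0.0, 0.708, 0.706, 0.0]
contact_force: [-0.1, 0.3, 4.4]
gripper_width: 23.6
grip_force: 26.7
```

```bash
python3 - <<'E'
from h import *
im=snap("scene","s5")[260:400,250:410]
cv2.imwrite("pics/g3.png",cv2.resize(im[:,:,::-1],None,fx=4,fy=4,interpolation=cv2.INTER_CUBIC))
for d in robot.spot_point("scene","dropper"): print(toworld("scene",d["position"]).round(1),d["score"])
E
python3 plan.py "[(416.5,-366,200,0,5),(578.5,-89,200,0,9),(578.5,-89,85,0,3),(578.5,-89,39,0,3)]"
```

```text
[442.  -97.2   4.6] 0.66
[ 415.  -368.6    1.9] 0.43
t 20.65 pos [ 417.2 -366.2   39.3] yaw -0.1 w 23.4 grip 26.7 F [-0.9 -0.2  5.4]
[[0, 0, -32], [0, 0, -32], [0, 0, -32], [0, -1, -33], [0, 0, -32], [31, 18, 0], [31, 18, 0], [31, 18, 0], [30, 18, 0], [31, 18, 0]]
[0, 0, 0, 0, 0, 0, 0, 0, 0, 0]
[[31, 18, 0], [31, 18, 0], [31, 18, 0], [31, 18, 0], [0, 0, 38], [0, 0, 39], [0, 0, 38], [0, 0, 15], [0, 0, 16], [0, 0, 15]]
[0, 0, 0, 0, 0, 0, 0, 0, 0, 0]
end [578.8 -88.6  39.3] -0.1
```

View pics/g3.png

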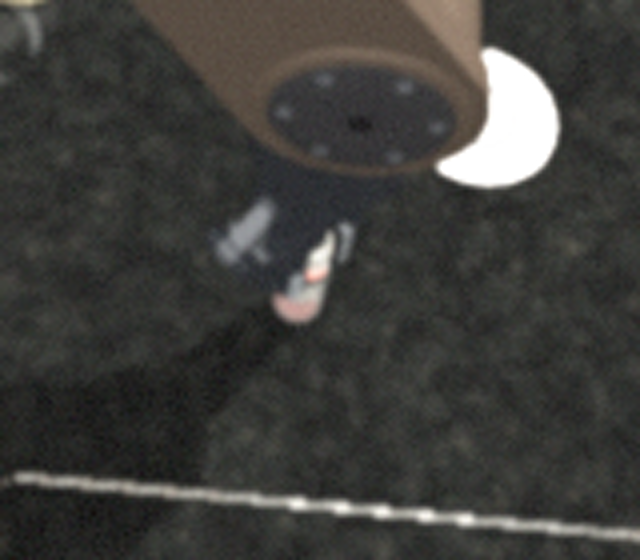

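The dropper (crop 305,285) is in the fingers, though its lean is unclear. Lift and check in the air.

Call:
move_arm([
  [0,0,-32],
  [0,0,-32],
  [0,0,-32],
  [0,-1,-33],
  [0,0,-32],
  [31,18,0],
  [31,18,0],
  [31,18,0],
  [30,18,0],
  [31,18,0],
], roll=[0,0,0,0,0,0,0,0,0,0])

```text
time_s: 21.9
eef_pos: [507.0, -211.3, 200.0]
tool_rot: [-0.0, 0.708, 0.706, 0.0]
contact_force: [-0.4, -0.3, 0.4]
gripper_width: 23.7
grip_force: 26.5
```

Call:
move_arm([
  [31,18,0],
  [31,18,0],
  [31,18,0],
  [31,18,0],
  [0,0,38],
  [0,0,39],
  [0,0,38],
  [0,0,8],
  [0,0,0],
  [0,0,0],
], roll=[0,0,0,0,0,0,0,0,0,0])

```text
time_s: 23.15
eef_pos: [579.4, -88.7, 78.7]
tool_rot: [0.001, 0.708, 0.706, 0.001]
contact_force: [-0.1, 0.1, 0.1]
gripper_width: 23.6
grip_force: 26.5
```

Run:
```python
from h import *
im=snap("scene","s6")[150:270,220:380]
cv2.imwrite("pics/g4.png",cv2.resize(im[:,:,::-1],None,fx=5,fy=5,interpolation=cv2.INTER_CUBIC))
o=robot.observe(); p=o["eef_pos"]; print(p,o["contact_force"],o["gripper_width"])
for z in (p[2]-39.3,p[2]-39.3+60): print(((pix("scene",[p[0],p[1],z])-[220,150])*5).round())
for d in robot.spot_point("scene","dropper"): print(toworld("scene",d["position"]).round(1),d["score"])
```

```text
[579.37054582 -88.72694602  78.68195675] [-1.25779425  0.72923992 -0.95671504] 23.602966123039913
[373. 316.]
[377. 236.]
[577.2 -90.1  39. ] 0.49
```

View pics/g4.png

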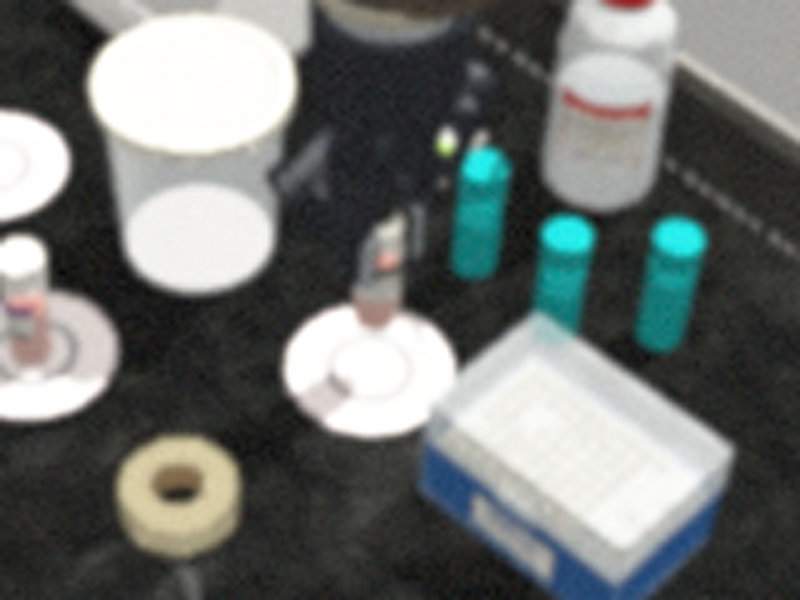

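The dropper (crop 380,275) hangs upright, centred over the ring. Lower and release.

Call:
move_arm([
  [0,0,10],
  [0,0,10],
  [0,0,8],
  [0,0,6],
  [0,0,4],
  [0,0,0],
  [0,0,0],
  [0,0,0],
  [0,0,0],
  [0,0,0],
], roll=[0,0,0,0,0,0,0,0,0,0])

```text
time_s: 24.5
eef_pos: [578.9, -88.6, 39.4]
tool_rot: [0.0, 0.708, 0.706, 0.0]
contact_force: [0.2, -0.1, 1.4]
gripper_width: 23.3
grip_force: 26.7
```

Call:
move_arm([
  [0,0,0],
  [0,0,0],
  [0,0,0],
  [0,0,0],
  [0,0,0],
  [0,0,0],
  [0,0,-8],
  [0,0,-40],
  [0,0,-50],
  [0,0,-50],
], roll=[0,0,0,0,0,0,0,0,0,0], jaw=0)

```text
time_s: 25.75
eef_pos: [578.6, -88.5, 189.4]
tool_rot: [0.0, 0.708, 0.706, 0.0]
contact_force: [-0.9, -0.2, 0.9]
gripper_width: 85.4
grip_force: 0.0
```

```bash
python3 plan.py "[(440,-20,210,-10.5,6),(420,257.5,200,-10.5,7),(420,257.5,80,-10.5,4),(420,257.5,25,-10.5,3)]"
python3 - <<'E'
from h import *
for c in("scene","top"):
  robot.camera(c)
  for d in robot.spot_point(c,"dropper"): print(toworld(c,d["position"]).round(1),d["score"])
E
```

```text
t 25.75 pos [578.6 -88.5 189.4] yaw -0.1 w 85.4 grip 0.0 F [-0.9 -0.2  0.9]
[[11, -23, -3], [11, -24, -4], [10, -23, -3], [9, -24, -4], [9, -25, -3], [7, -24, -4], [39, -10, 1], [38, -10, 2], [39, -9, 1], [38, -10, 2]]
[2, 1, 2, 2, 2, 1, 0, 0, 0, 0]
[[39, -10, 1], [39, -10, 2], [38, -10, 1], [0, 0, 30], [0, 0, 30], [0, 0, 30], [0, 0, 30], [0, 0, 18], [0, 0, 19], [0, 0, 18]]
[0, 0, 0, 0, 0, 0, 0, 0, 0, 0]
end [419.8 257.4  25.4] -10.1
[576.5 -91.9   1.3] 0.74
```

Call:
move_arm([
  [11,-23,-3],
  [11,-24,-4],
  [10,-23,-3],
  [9,-24,-4],
  [9,-25,-3],
  [7,-24,-4],
  [39,-10,1],
  [38,-10,2],
  [39,-9,1],
  [38,-10,2],
], roll=[2,1,2,2,2,1,0,0,0,0])

```text
time_s: 27.2
eef_pos: [428.5, 139.1, 201.3]
tool_rot: [-0.0, 0.767, 0.642, -0.001]
contact_force: [0.6, -0.2, -0.1]
gripper_width: 85.5
grip_force: 0.0
```

Call:
move_arm([
  [39,-10,1],
  [39,-10,2],
  [38,-10,1],
  [0,0,30],
  [0,0,30],
  [0,0,30],
  [0,0,30],
  [0,0,18],
  [0,0,19],
  [0,0,10],
], roll=[0,0,0,0,0,0,0,0,0,0])

```text
time_s: 28.45
eef_pos: [419.1, 257.0, 29.7]
tool_rot: [-0.0, 0.767, 0.642, -0.001]
contact_force: [0.4, -0.1, 1.0]
gripper_width: 85.4
grip_force: 0.0
```

```bash
python3 plan.py "[(420,257.5,-2,-10.5,5)]"
python3 - <<'E'
from h import *
im=snap("scene","s7")[120:240,130:290]
cv2.imwrite("pics/g5.png",cv2.resize(im[:,:,::-1],None,fx=5,fy=5,interpolation=cv2.INTER_CUBIC))
E
```

```text
t 28.45 pos [419.1 257.   29.7] yaw -10.1 w 85.4 grip 0.0 F [ 0.4 -0.1  1. ]
[[0, 0, 6], [0, 0, 7], [0, 0, 6], [1, 1, 6], [0, 0, 7]]
[0, 0, 0, 0, 0]
end [420.3 257.8  -2.3] -10.1
```

View pics/g5.png

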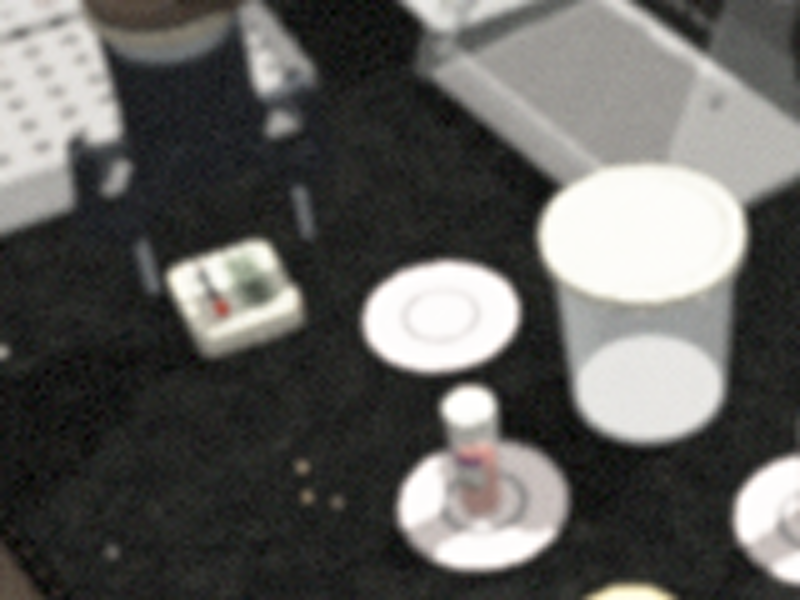

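The fingers straddle the timer (crop 235,295), and the capped bottle (475,470) stands on its spot. Lower and grip.

Call:
move_arm([
  [0,0,6],
  [0,0,7],
  [0,0,6],
  [1,1,6],
  [0,0,6],
  [0,0,0],
  [0,0,0],
  [0,0,0],
  [0,0,0],
  [0,0,0],
], roll=[0,0,0,0,0,0,0,0,0,0])

```text
time_s: 29.75
eef_pos: [421.2, 258.2, 0.4]
tool_rot: [-0.0, 0.767, 0.642, 0.0]
contact_force: [0.9, -1.0, -0.2]
gripper_width: 85.3
grip_force: 0.0
```

Call:
move_arm([
  [0,0,0],
  [0,0,0],
  [0,0,0],
  [0,0,0],
  [0,0,0],
  [0,0,0],
  [0,0,0],
  [0,0,0],
  [0,0,-6],
  [0,0,-10],
], roll=[0,0,0,0,0,0,0,0,0,0], jaw=1, newtons=40)

```text
time_s: 31.0
eef_pos: [421.0, 258.1, 16.6]
tool_rot: [-0.0, 0.767, 0.642, -0.0]
contact_force: [0.6, -0.4, -0.6]
gripper_width: 61.0
grip_force: 43.9
```

```bash
python3 plan.py "[(420,257.5,210,-10.5,5),(440,40,225,-6,5),(450,-150,225,-3,5),(580,-352,220,0,6),(580,-352,90,0,4),(580,-352,20,0,5)]"
```

```text
t 31.0 pos [421.  258.1  16.6] yaw -10.1 w 61.0 grip 43.9 F [ 0.6 -0.4 -0.6]
[[0, 0, -39], [0, 0, -38], [0, -1, -39], [-1, 0, -39], [0, 0, -38], [-42, 12, -3], [-42, 10, -3], [-43, 11, -3], [-42, 10, -3], [-43, 9, -3]]
[0, 0, 0, 0, 0, -1, -1, 0, -1, -1]
[[-38, 6, 0], [-37, 5, 0], [-38, 6, 0], [-38, 5, 0], [-37, 4, 0], [-33, 23, 1], [-32, 23, 1], [-33, 23, 0], [-34, 22, 1], [-33, 23, 1]]
[-1, 0, -1, -1, 0, -1, 0, -1, 0, -1]
[[-34, 21, 1], [0, 0, 32], [0, 0, 33], [0, 0, 32], [0, 0, 33], [0, 0, 14], [0, 0, 14], [0, 0, 14], [0, 0, 14], [0, 0, 14]]
[0, 0, 0, 0, 0, 0, 0, 0, 0, 0]
end [ 579.6 -352.4   19.6] -0.1
```

Call:
move_arm([
  [0,0,-39],
  [0,0,-38],
  [0,-1,-39],
  [-1,0,-39],
  [0,0,-38],
  [-42,12,-3],
  [-42,10,-3],
  [-43,11,-3],
  [-42,10,-3],
  [-43,9,-3],
], roll=[0,0,0,0,0,-1,-1,0,-1,-1])

```text
time_s: 32.25
eef_pos: [439.7, 38.6, 225.1]
tool_rot: [0.0, 0.744, 0.669, 0.0]
contact_force: [-0.0, -0.5, -1.3]
gripper_width: 61.1
grip_force: 44.1
```

Call:
move_arm([
  [-38,6,0],
  [-37,5,0],
  [-38,6,0],
  [-38,5,0],
  [-37,4,0],
  [-33,23,1],
  [-32,23,1],
  [-33,23,0],
  [-34,22,1],
  [-33,23,1],
], roll=[-1,0,-1,-1,0,-1,0,-1,0,-1])

```text
time_s: 33.5
eef_pos: [559.1, -319.3, 220.9]
tool_rot: [0.0, 0.708, 0.706, 0.0]
contact_force: [-0.1, 0.6, -0.9]
gripper_width: 60.8
grip_force: 44.1
```

Call:
move_arm([
  [-34,21,1],
  [0,0,32],
  [0,0,33],
  [0,0,32],
  [0,0,33],
  [0,0,14],
  [0,0,14],
  [0,0,14],
  [0,0,14],
  [0,0,14],
], roll=[0,0,0,0,0,0,0,0,0,0])

```text
time_s: 34.75
eef_pos: [579.8, -352.4, 18.6]
tool_rot: [0.0, 0.708, 0.706, 0.0]
contact_force: [-0.2, -0.8, -0.9]
gripper_width: 61.0
grip_force: 44.0
```

```bash
python3 plan.py "[(580,-352,0,0,5)]"
python3 - <<'E'
from h import *
im=snap("scene","s8")[200:340,280:460]
cv2.imwrite("pics/g6.png",cv2.resize(im[:,:,::-1],None,fx=4,fy=4,interpolation=cv2.INTER_CUBIC))
for d in robot.spot_point("scene","timer"): print(toworld("scene",d["position"]).round(1),d["score"])
for d in robot.boxes_of("scene","timer"): print(toworld("scene",d["position"]).round(1),d["score"])
E
```

```text
t 34.75 pos [ 579.8 -352.4   18.6] yaw -0.1 w 61.0 grip 44.0 F [-0.2 -0.8 -0.9]
[[0, 0, 4], [0, 0, 3], [0, 0, 4], [0, 0, 4], [0, 0, 4]]
[0, 0, 0, 0, 0]
end [ 5.798e+02 -3.524e+02 -4.000e-01] -0.1
[ 579.7 -354.2   19.4] 0.71
[ 578.2 -375.5   38. ] 0.77
[ 437.8 -103.5   19.2] 0.15
```

View pics/g6.png

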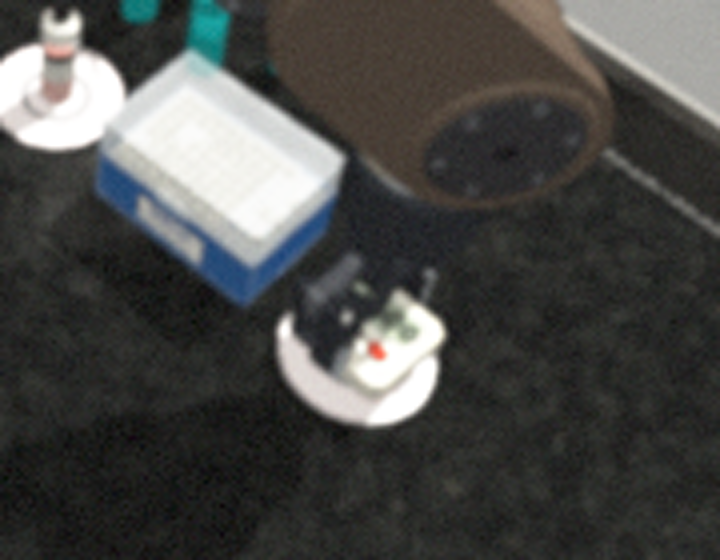

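The timer (crop 390,345) hangs level over the right spot. The dropper (60,60) stands on the middle one. Lower and release.

Call:
move_arm([
  [0,0,4],
  [0,0,4],
  [0,0,4],
  [0,0,3],
  [0,0,3],
  [0,0,0],
  [0,0,0],
  [0,0,0],
  [0,0,0],
  [0,0,0],
], roll=[0,0,0,0,0,0,0,0,0,0])

```text
time_s: 36.15
eef_pos: [579.7, -352.3, 1.3]
tool_rot: [0.0, 0.708, 0.706, 0.0]
contact_force: [0.5, 0.3, 0.0]
gripper_width: 60.7
grip_force: 44.0
```

Call:
move_arm([
  [0,0,0],
  [0,0,0],
  [0,0,0],
  [0,0,0],
  [0,0,0],
  [0,0,-6],
  [0,0,-30],
  [0,0,-50],
  [0,0,-50],
  [0,0,-50],
], roll=[0,0,0,0,0,0,0,0,0,0], jaw=0)

```text
time_s: 37.4
eef_pos: [579.5, -352.2, 189.4]
tool_rot: [0.0, 0.708, 0.706, 0.0]
contact_force: [0.0, -0.2, -0.4]
gripper_width: 85.4
grip_force: 0.0
```

```bash
python3 plan.py "[(442.5,-97,195,0,8),(442.5,-97,90,0,3),(442.5,-97,15,0,5),(442.5,-97,0,0,2),(442.5,-97,0,0,2)]"
```

```text
t 37.4 pos [ 579.5 -352.2  189.4] yaw -0.1 w 85.4 grip 0.0 F [ 0.  -0.2 -0.4]
[[32, -17, -1], [32, -17, 0], [32, -18, -1], [31, -17, -1], [32, -17, -1], [32, -17, 0], [32, -17, -1], [32, -18, -1], [0, 0, 35], [0, 0, 35]]
[0, 0, 0, 0, 0, 0, 0, 0, 0, 0]
[[0, 0, 35], [0, 0, 15], [0, 0, 15], [0, 0, 15], [0, 0, 15], [0, 0, 15], [0, 0, 8], [0, 0, 7], [0, 0, 0], [0, 0, 0]]
[0, 0, 0, 0, 0, 0, 0, 0, 0, 0]
end [ 4.421e+02 -9.690e+01  4.000e-01] -0.1
```

Call:
move_arm([
  [32,-17,-1],
  [32,-17,0],
  [32,-18,-1],
  [31,-17,-1],
  [32,-17,-1],
  [32,-17,0],
  [32,-17,-1],
  [32,-18,-1],
  [0,0,35],
  [0,0,35],
], roll=[0,0,0,0,0,0,0,0,0,0])

```text
time_s: 38.65
eef_pos: [442.5, -96.8, 123.5]
tool_rot: [0.001, 0.708, 0.707, 0.001]
contact_force: [1.1, -1.4, -0.6]
gripper_width: 85.3
grip_force: 0.0
```

Call:
move_arm([
  [0,0,35],
  [0,0,15],
  [0,0,15],
  [0,0,15],
  [0,0,15],
  [0,0,15],
  [0,0,8],
  [0,0,7],
  [0,0,0],
  [0,0,0],
], roll=[0,0,0,0,0,0,0,0,0,0])

```text
time_s: 39.9
eef_pos: [442.4, -97.1, -1.4]
tool_rot: [0.0, 0.708, 0.706, 0.0]
contact_force: [-0.6, 0.4, 1.1]
gripper_width: 85.3
grip_force: 0.0
```

Call:
move_arm([
  [0,0,0],
  [0,0,0],
  [0,0,0],
  [0,0,0],
  [0,0,0],
  [0,0,0],
  [0,0,0],
  [0,0,0],
  [0,0,-6],
  [0,0,-10],
], roll=[0,0,0,0,0,0,0,0,0,0], jaw=1, newtons=40)

```text
time_s: 41.15
eef_pos: [442.1, -97.0, 14.7]
tool_rot: [-0.0, 0.708, 0.706, -0.0]
contact_force: [0.1, 0.0, -1.1]
gripper_width: 57.4
grip_force: 42.9
```

```bash
python3 - <<'E'
from h import *
# tip box lid centre: lid corners seen in both pictures
r=[]
for c in("scene","top"):
    snap(c,c+"9")
    for d in robot.spot_point(c,"tip_box"): 
        w=toworld(c,d["position"]); print(c,w.round(1),round(d["score"],2))
im=cv2.imread("pics/top9.png")[175:235,295:415]
cv2.imwrite("pics/lid.png",cv2.resize(im,None,fx=6,fy=6,interpolation=cv2.INTER_CUBIC))
for w in [(592,-223.5,73)]: print(((pix("top",w)-[295,175])*6).round(), pix("scene",w))
E
python3 plan.py "[(442.5,-97,210,0,5),(592,-223.5,210,0,6),(592,-223.5,100,0,4),(592,-223.5,84,0,3)]"
```

```text
scene [ 590.7 -224.1   -1.7] 0.56
top [ 5.952e+02 -2.207e+02 -2.000e-01] 0.74
[318. 145.] [336.32648368 233.32955102]
t 41.35 pos [442.4 -97.1  14.6] yaw -0.1 w 57.4 grip 42.9 F [ 0.4  0.1 -1.4]
[[0, 0, -39], [0, 0, -39], [0, 0, -39], [0, 0, -39], [0, 0, -39], [-21, 25, 0], [-21, 25, 0], [-21, 25, 0], [-21, 25, 0], [-21, 25, 0]]
[0, 0, 0, 0, 0, 0, 0, 0, 0, 0]
[[-21, 25, 0], [0, 0, 27], [0, 0, 28], [0, 0, 27], [0, 0, 28], [0, 0, 5], [0, 0, 5], [0, 0, 6]]
[0, 0, 0, 0, 0, 0, 0, 0]
end [ 592.1 -223.4   83.6] -0.1
```

View pics/lid.png

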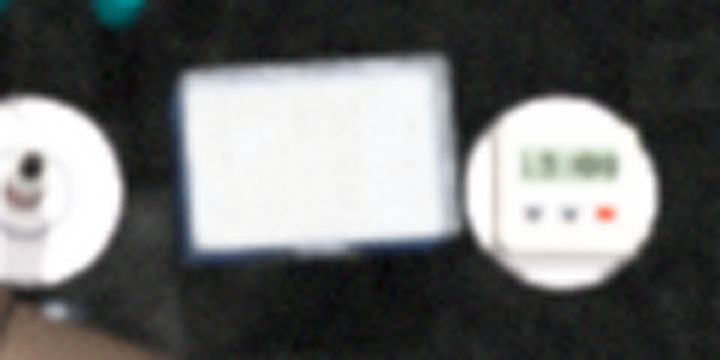

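The timer (crop 565,190) lies centred on the right spot, the dropper (30,180) on the middle. The lid seems a few pixels lower than predicted, and the tape opening reads 57 mm. Lift the tape, then check both with an overlay.

Call:
move_arm([
  [0,0,-39],
  [0,0,-39],
  [0,0,-39],
  [0,0,-39],
  [0,0,-39],
  [0,0,0],
  [0,0,0],
  [0,0,0],
  [0,0,0],
  [0,0,0],
], roll=[0,0,0,0,0,0,0,0,0,0])

```text
time_s: 42.6
eef_pos: [442.2, -97.0, 208.8]
tool_rot: [-0.0, 0.708, 0.706, -0.0]
contact_force: [-0.0, 0.4, -0.9]
gripper_width: 57.7
grip_force: 43.6
```

Run:
```python
from h import *
o=robot.observe(); p=o["eef_pos"]; print(p,o["gripper_width"])
ims={c:snap(c,c+"10") for c in("scene","top")}
for c in ims:
    for d in robot.spot_point(c,"tape"): 
        w=toworld(c,d["position"]); print(c,w.round(1),round(d["score"],2))
T=[]
def draw(c,x,y,yaw,off,S,col,im):
    a=np.radians(yaw); R=np.array([[np.cos(a),-np.sin(a)],[np.sin(a),np.cos(a)]])
    q=[[*(np.array([x,y])+R@np.array(k)),73] for k in((-41,-61),(41,-61),(41,61),(-41,61))]
    pts=np.array([(pix(c,w)-off+.5)*S for w in q]).round().astype(np.int32); cv2.polylines(im,[pts],True,col,1)
S=5; A=[]
for c,off in(("top",(295,170)),("scene",(275,195))):
    im=ims[c][off[1]:off[1]+60,off[0]:off[0]+120,::-1]; im=cv2.resize(im,None,fx=S,fy=S,interpolation=cv2.INTER_CUBIC)
    draw(c,592,-223.5,5.5,np.array(off),S,(0,0,255),im); A.append(im)
cv2.imwrite("pics/ov.png",np.vstack(A))
P=pix("scene",[p[0],p[1],p[2]]); x,y=P.astype(int)
b=ims["scene"][y-40:y+50,x-60:x+60,::-1]; print("tcp px in tape crop",(P-[x-60,y-40])*5, [((pix("scene",[p[0],p[1]+dy,p[2]+10])-[x-60,y-40])*5).round() for dy in(-30,0,30)])
cv2.imwrite("pics/tp.png",cv2.resize(b,None,fx=5,fy=5,interpolation=cv2.INTER_CUBIC))
```

```text
[442.15938416 -97.0089995  208.81871501] 57.700054412049454
scene [442.3 -93.7 211.3] 0.96
tcp px in tape crop [302.27561981 204.61110076] [array([345., 227.]), array([301., 188.]), array([259., 151.])]
```

View pics/ov.png

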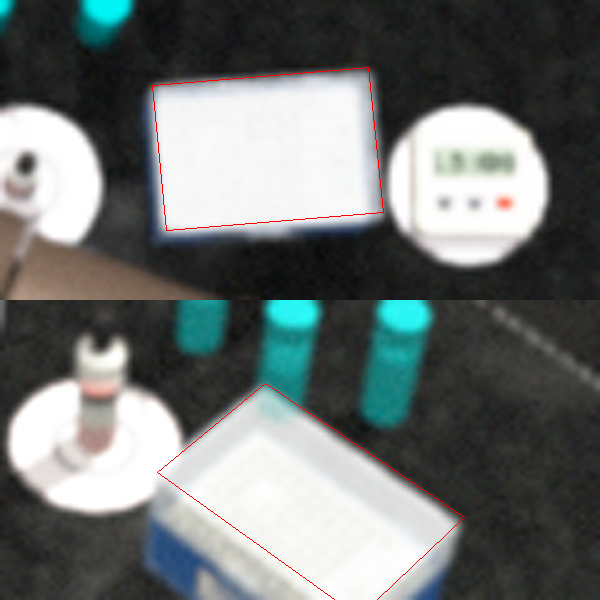

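View pics/tp.png

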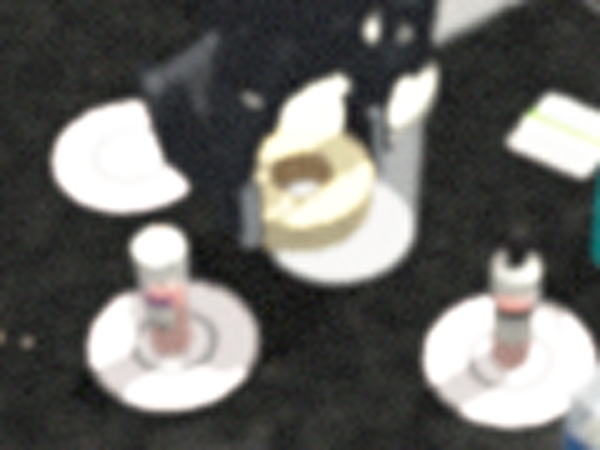

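The lid outline (both views) fits centre (592, -223.5). The tape (crop 315,195) is level in the fingers, centred within a few mm. Both bottles (170,290) and (515,305) stand on their spots. Carry the tape to the lid.

```bash
python3 plan.py "[(592,-224,209,0,6),(592,-224,100,0,4),(592,-224,80,0,4),(592,-224,74,0,3),(592,-224,72,0,2),(592,-224,72,0,1)]"
```

```text
t 42.8 pos [442.3 -97.  209.2] yaw -0.1 w 57.2 grip 43.6 F [ 0.3 -0.4 -1. ]
[[-21, 25, 0], [-21, 25, 0], [-21, 25, 0], [-21, 25, 0], [-22, 25, 0], [-21, 25, 0], [0, 0, 27], [0, 0, 28], [0, 0, 27], [0, 0, 27]]
[0, 0, 0, 0, 0, 0, 0, 0, 0, 0]
[[0, 0, 5], [0, 0, 5], [0, 0, 5], [0, 0, 5], [0, 0, 2], [0, 0, 2], [0, 0, 2], [0, 0, 1], [0, 0, 1], [0, 0, 0]]
[0, 0, 0, 0, 0, 0, 0, 0, 0, 0]
end [ 592.  -224.4   72.2] -0.1
```

Call:
move_arm([
  [-21,25,0],
  [-21,25,0],
  [-21,25,0],
  [-21,25,0],
  [-22,25,0],
  [-21,25,0],
  [0,0,27],
  [0,0,28],
  [0,0,27],
  [0,0,27],
], roll=[0,0,0,0,0,0,0,0,0,0])

```text
time_s: 44.05
eef_pos: [592.0, -224.4, 99.3]
tool_rot: [-0.0, 0.708, 0.706, 0.0]
contact_force: [-0.0, 0.3, -1.2]
gripper_width: 57.6
grip_force: 43.5
```

Call:
move_arm([
  [0,0,5],
  [0,0,5],
  [0,0,5],
  [0,0,5],
  [0,0,2],
  [0,0,2],
  [0,0,2],
  [0,0,1],
  [0,0,1],
  [0,0,0],
], roll=[0,0,0,0,0,0,0,0,0,0])

```text
time_s: 45.3
eef_pos: [592.0, -224.4, 72.3]
tool_rot: [-0.0, 0.708, 0.706, 0.0]
contact_force: [0.6, -0.9, -1.1]
gripper_width: 57.7
grip_force: 43.6
```

Call:
move_arm([
  [0,0,1],
  [0,0,0],
  [0,0,0],
  [0,0,0],
  [0,0,0],
  [0,0,0],
  [0,0,0],
  [0,0,0],
  [0,0,0],
  [0,0,0],
], roll=[0,0,0,0,0,0,0,0,0,0])

```text
time_s: 46.55
eef_pos: [592.0, -224.4, 72.1]
tool_rot: [0.0, 0.708, 0.706, 0.0]
contact_force: [-2.6, 1.8, 7.0]
gripper_width: 57.9
grip_force: 44.2
```

Call:
move_arm([
  [0,0,0],
  [0,0,0],
  [0,0,0],
  [0,0,0],
  [0,0,0],
  [0,0,-6],
  [0,0,-30],
  [0,0,-40],
  [0,0,-40],
  [0,0,-40],
], roll=[0,0,0,0,0,0,0,0,0,0], jaw=0)

```text
time_s: 47.8
eef_pos: [591.8, -224.3, 229.1]
tool_rot: [0.0, 0.708, 0.706, 0.0]
contact_force: [-0.3, 0.7, -0.0]
gripper_width: 85.5
grip_force: 0.0
```

Call:
move_arm([
  [20,-10,0],
  [40,-20,0],
  [40,-20,0],
  [40,-20,0],
  [40,-20,0],
  [40,-20,0],
  [40,-10,0],
  [20,0,0],
  [0,0,0],
  [0,0,0],
], roll=[0,0,0,0,0,0,0,0,0,0])

```text
time_s: 49.05
eef_pos: [472.7, 55.5, 227.5]
tool_rot: [0.0, 0.708, 0.706, 0.0]
contact_force: [0.2, -0.6, -0.2]
gripper_width: 85.1
grip_force: 0.0
```

Run:
```python
from h import *
print(robot.observe()["eef_pos"])
ims={c:snap(c,c+"11") for c in("scene","top")}
for l in("tape","dropper","timer","capped"):
  for c in ims:
    for _ in range(2):
     for d in robot.spot_point(c,l): 
      if d["score"]>.35:
        w=toworld(c,d["position"]); print(l,c,w.round(1),round(d["score"],2))
im=ims["top"][160:280,220:420,::-1]; cv2.imwrite("pics/fin.png",cv2.resize(im,None,fx=4,fy=4,interpolation=cv2.INTER_CUBIC))
print((pix("top",[592,-223.5,92])-[220,160])*4,(pix("top",[592,-223.5,73])-[220,160])*4)
```

```text
[472.68168782  55.48507487 227.49075587]
tape scene [ 596.3 -223.6   75.6] 0.78
tape scene [ 596.3 -223.6   75.6] 0.78
tape top [ 594.3 -224.2   71.2] 0.54
tape top [ 594.3 -224.2   71.2] 0.54
dropper scene [576.9 -88.9   1.7] 0.52
dropper scene [576.9 -88.9   1.7] 0.52
dropper top [580.  -90.1  -0.7] 0.39
dropper top [580.  -90.1  -0.7] 0.39
timer top [ 5.828e+02 -3.519e+02 -4.000e-01] 0.9
timer top [ 5.828e+02 -3.519e+02 -4.000e-01] 0.9
capped scene [443.5  35.6   1.8] 0.8
capped scene [673.5 -69.1   3.1] 0.75
capped scene [ 672.7 -135.1    5.9] 0.74
capped scene [ 717.7 -169.9   -1. ] 0.52
capped scene [443.5  35.6   1.8] 0.8
capped scene [673.5 -69.1   3.1] 0.75
capped scene [ 672.7 -135.1    5.9] 0.74
capped scene [ 717.7 -169.9   -1. ] 0.52
capped top [ 5.939e+02 -2.222e+02 -2.000e-01] 0.68
capped top [678.3 -70.   -2.5] 0.6
capped top [ 6.757e+02 -1.350e+02 -5.000e-01] 0.51
capped top [ 719.6 -171.8    5.7] 0.44
capped top [ 5.939e+02 -2.222e+02 -2.000e-01] 0.68
capped top [678.3 -70.   -2.5] 0.6
capped top [ 6.757e+02 -1.350e+02 -5.000e-01] 0.51
capped top [ 719.6 -171.8    5.7] 0.44
[515.62429982 152.58075263] [511.67248667 156.58040694]
```

View pics/fin.png

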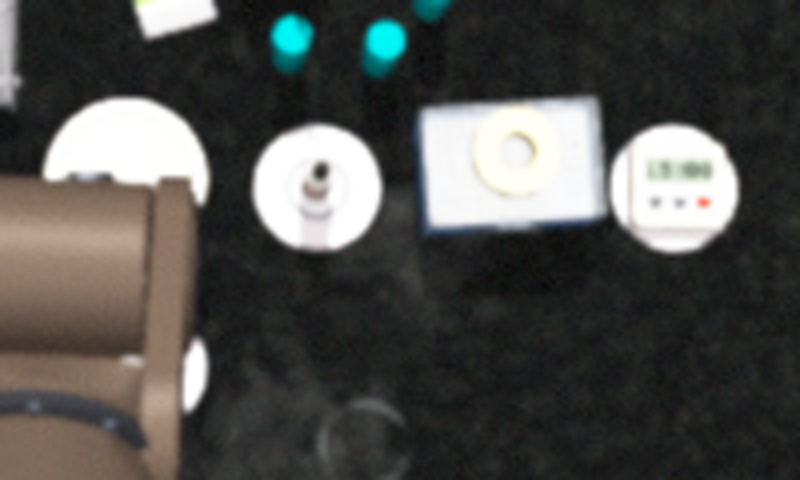

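The overhead view shows the tape (516,151) in the middle of the lid, the timer (675,188) display up on the right spot, and the dropper (317,185) on the middle spot. The capped bottle measures (443.5, 35.6), which is on the front spot. The spot beyond the tub was never used, so the job can go in.

```bash
python3 -c "
from bench import robot
print(robot.finish_job())"
```

```text
the job is handed in; nothing more can be done
None
```

I handed in the job at about 49 s: dropper on the middle spot, capped bottle on the front spot, timer display up on the right spot, tape flat on the tip-box lid. Each measured within about 5 mm of its target; I moved the capped bottle first because it was blocking the middle spot.

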